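Pack a jam order and fold the carton shut under a weight

ROBOT

A 6-joint arm with a two-finger parallel gripper is mounted at the origin on the work surface. World frame = base frame: x ahead of the robot, y to its left, z up, the work surface at z = 0. Lengths are in m, angles in rad, forces in N, time in s.
With the tool pointing down it reaches from about 0.25 to 0.725 m from the base axis. Payload 4 kg.
Tool frame: the origin (TCP) lies between the finger pads; the fingertips stand 25 mm ahead of it and the grasp point (between the pads) lies 6 mm ahead of it; z points along the fingers, y is the line along which they close (so a half turn about z gives the same grasp; the last joint's range is limited). The gripper opens to 85 mm and grips with 20 to 120 N. Pads are 22 mm wide; open, the fingers measure 114 mm over their backs; the gripper's body (76 mm by 85 mm) begins 54 mm behind the grasp point. The pads swing forward as they close: fully open they stand 13 mm farther back than shut.
Start: joints at [1.145, 0.241, 0.005, 1.335, 0, 1.571], TCP at [0.207, 0.455, 0.256] pointing down, gripper open.
Joint ranges: [-2.72, 2.72], [-1.05, 1.87], [-1.09, 1.28], [-1.99, 2.15], [-1.42, 1.44], [-3.14, 3.14]. Speed limits (rad/s): [2.79, 2.79, 3.14, 3.14, 3.14, 3.14].

INTERFACE

Orientations are given as a unit quaternion [w, x, y, z].
In Python, from cell import env, imaging gives the robot as it stands.
- The arm moves only by the tool play_rows, never from a script. Its argument "targets" is text: rows parted by semicolons, each of 5 numbers parted by spaces: the opening, from 0 (shut) to 1 (fully open), then the shift along the tool's x, y, z each as a share of 120 mm, from -1 to 1, then the turn about the tool's z as a share of pi/4 rad, from -1 to 1. A call has 1 to 20 rows; each row is the pose to reach, as a shift and turn from the pose commanded when the call began, along the tool's axes at that moment; what a row does not reach only later rows make up. A row lasts 1/10 s, in which the tool goes at most 50 mm and 8.59 degrees, less where a joint would pass 70% of its speed; a pose out of reach is approached as far as the arm can. A call with a number of a shift or a turn outside -1 to 1 is refused whole. A call with a gripper value outside its range is refused whole. The fingers move at their own pace and stop on an object; "newtons" is the grip in N (left out, the last holds). Time passes only in rows, so rows that repeat a pose let the fingers close. It gives the time, the measured TCP pose, the force, the opening and the grip force at its end, in the units of the state.
- env.observe(): the state, without advancing time (a new reading comes with each control period).
- imaging.capture(name): name is "scene" or "top" or "wrist"; returns a dict with "frame" (400x640x3 uint8, blue, green, red), "fx", "fy", "cx", "cy" (pixels), "k1" (the pictures are not rectified: a ray, as slopes to the right and down, at radius r is drawn at 1 + k1 r^2 times it, then the intrinsics apply), "R" (3x3) and "t" (3): a world point X has camera coordinates R X + t. Camera axes: x right, y down, z forward; pixel columns grow to the right and rows downward; lengths in m; the calibration is good to about 2 mm. A picture is of the moment at which its call begins. There is no depth.
- env.close_job(): hands the job in; it is judged then, once.
The state is a dict: "time_s": time; "joint_positions": joint angles; "qd": joint speeds; "joint_efforts": joint torques, N m; "tcp_pos": TCP position; "eef_rot": TCP orientation; "force": force on the tool from outside, world axes, zero at the start; "wrist_torque": the same for the moment, N m; "opening": finger opening in m; "finger_force": force on a finger pad.
Only numpy, scipy, OpenCV 4.12 (cv2) and the standard library are available. Lean on these libraries where they do the work, as an engineer would, in place of code of your own. Each camera call takes 0.05 s, during which the arm holds its last target. There are 200 camera calls.

TASK

Pack all the jam jars standing on the white marble board into the open carton, standing upright on the carton floor between the guide ridges: red jam in one neat row along the lane with the red stripe, amber jam in a row along the lane with the yellow stripe. When all the jars are in, fold the carton shut: first both end flaps, then the plain big flap, and last the big flap with the gold label, each pressed down flat. Finally stand the steel press weight, slab down, on the middle of the gold label to hold it shut, and let go; leave everything else on the table where it is.

Things in the scene. Friction and masses are not known exactly. Their poses are not given: they have to be found in the camera images.
- jar_red1: Dark red jam jar, gold screw lid with a 38 mm dark red dot on it and a white paper label: an upright cylinder 56 mm in diameter and 100 mm high, about 240 g; origin at the centre of its underside, z up through the lid. Only some of the six jars are present in a run
- jar_red2: Dark red jam jar, gold screw lid with a 38 mm dark red dot on it and a white paper label: an upright cylinder 56 mm in diameter and 100 mm high, about 240 g; origin at the centre of its underside, z up through the lid. Only some of the six jars are present in a run
- jar_red3: Dark red jam jar, gold screw lid with a 38 mm dark red dot on it and a white paper label: an upright cylinder 56 mm in diameter and 100 mm high, about 240 g; origin at the centre of its underside, z up through the lid. Only some of the six jars are present in a run
- jar_amber1: Amber (orange-yellow) jam jar, gold screw lid with a 38 mm amber dot on it and a white paper label: an upright cylinder 56 mm in diameter and 100 mm high, about 240 g; origin at the centre of its underside, z up through the lid. Only some of the six jars are present in a run
- jar_amber2: Amber (orange-yellow) jam jar, gold screw lid with a 38 mm amber dot on it and a white paper label: an upright cylinder 56 mm in diameter and 100 mm high, about 240 g; origin at the centre of its underside, z up through the lid. Only some of the six jars are present in a run
- jar_amber3: Amber (orange-yellow) jam jar, gold screw lid with a 38 mm amber dot on it and a white paper label: an upright cylinder 56 mm in diameter and 100 mm high, about 240 g; origin at the centre of its underside, z up through the lid. Only some of the six jars are present in a run
- carton: Open cardboard carton, fixed: outside 228 (x) by 246 mm (y), walls 3 mm, rim 109 mm above the table, floor 4 mm thick; origin under its centre, z up. Inside, guide ridges 22 mm above the floor leave two lanes 70 mm wide, 240 mm long, along y, centred at x = -46 mm (red floor stripe) and +46 mm (yellow). A lane takes up to three jars in a row, about 74 mm apart. Four flaps hang on the rim
- press_weight: Press weight, 0.5 kg: flat steel slab 60 (x) by 80 (y) by 22 mm with an upright black knob on its middle, 28 mm in diameter and 36 mm high (58 mm high in all); origin at the centre of its underside
- gold_label (a point): Centre of the gold label (50 by 70 mm) on the outer face of the flap flap_seal, 88 mm from its hinge line; z out of the outer face (upward when folded down)
- flap_left (a joint): End flap on the carton's +y side: cardboard, 214 mm along its hinge, 85 mm from hinge to free edge, 4 mm thick, 40 g. Joint in rad: 0 = folded flat over the opening, 1.57 = straight up, more = leaning outward (limit 2.0). A stiff crease (0.05 N m) keeps it where it is left
- flap_left_hinge (a point): Middle of flap_left's hinge line, on the rim, at half the flap's thickness; its axes turn with the flap: y along the hinge, -x from the hinge to the free edge, z out of the outer face (upward when folded down)
- flap_right (a joint): End flap on the carton's -y side: cardboard, 214 mm along its hinge, 85 mm from hinge to free edge, 4 mm thick, 40 g. Joint in rad: 0 = folded flat over the opening, 1.57 = straight up, more = leaning outward (limit 2.0). A stiff crease (0.05 N m) keeps it where it is left
- flap_right_hinge (a point): Middle of flap_right's hinge line, on the rim, at half the flap's thickness; its axes turn with the flap: y along the hinge, -x from the hinge to the free edge, z out of the outer face (upward when folded down)
- flap_plain (a joint): Plain big flap on the carton's -x side, along the red lane: cardboard, 242 mm along its hinge, 110 mm from hinge to free edge, 4 mm thick, 40 g. Joint in rad: 0 = folded flat over the opening, 1.57 = straight up, more = leaning outward (limit 2.0). A stiff crease (0.05 N m) keeps it where it is left
- flap_plain_hinge (a point): Middle of flap_plain's hinge line, on the rim, at half the flap's thickness; its axes turn with the flap: y along the hinge, -x from the hinge to the free edge, z out of the outer face (upward when folded down)
- flap_seal (a joint): Big flap with the gold label near its free edge, on the carton's +x side, along the amber lane: cardboard, 242 mm along its hinge, 114 mm from hinge to free edge, 4 mm thick, 40 g. Joint in rad: 0 = folded flat over the opening, 1.57 = straight up, more = leaning outward (limit 2.0). A stiff crease (0.05 N m) keeps it where it is left
- flap_seal_hinge (a point): Middle of flap_seal's hinge line, on the rim, at half the flap's thickness; its axes turn with the flap: y along the hinge, -x from the hinge to the free edge, z out of the outer face (upward when folded down)
- tape_roll: Bystander: brown tape roll lying flat, 96 mm in diameter, 45 mm high. Leave it where it is
- label_pad: Bystander: yellow label pad, 90 by 70 by 20 mm. Leave it where it is
- honey_bottle: Bystander: amber honey bottle with a black cap, 64 mm in diameter, 170 mm high. Leave it where it is
- spatula: Bystander: spatula lying beyond the carton. Leave it where it is
- mug: Bystander: blue mug, 80 mm in diameter, 90 mm high. Leave it where it is
- empty_jar: Bystander: empty open glass jar, 60 mm in diameter, 90 mm high. Leave it where it is
- spoon: Bystander: spoon lying on the table. Leave it where it is
Mind the look-alikes: they are no part of the job. Leave any green look-alike of the jar_red2 alone.

How it is judged:
On the way, in this order (a step that is already met when the one before it is completed fails the run):
1. every jar stands in its own lane, released, with all four flaps still open (x of jar_red1 in the frame of carton between -0.058 and -0.034 m and y of jar_red1 in the frame of carton between -0.105 and 0.105 m and z of jar_red1 in the frame of carton between -0.002 and 0.012 m and angle between each of jar_red1, jar_red2, jar_red3, jar_amber1, jar_amber2, jar_amber3's own z axis and vertical below 0.12 rad and linear speed of each of jar_red1, jar_red2, jar_red3, jar_amber1, jar_amber2, jar_amber3 below 0.03 m/s and contact force between each of jar_red1, jar_red2, jar_red3, jar_amber1, jar_amber2, jar_amber3 and the fingers below 0.2 N and x of jar_red2 in the frame of carton between -0.058 and -0.034 m and y of jar_red2 in the frame of carton between -0.105 and 0.105 m and z of jar_red2 in the frame of carton between -0.002 and 0.012 m and x of jar_red3 in the frame of carton between -0.058 and -0.034 m and y of jar_red3 in the frame of carton between -0.105 and 0.105 m and z of jar_red3 in the frame of carton between -0.002 and 0.012 m and x of jar_amber1 in the frame of carton between 0.034 and 0.058 m and y of jar_amber1 in the frame of carton between -0.105 and 0.105 m and z of jar_amber1 in the frame of carton between -0.002 and 0.012 m and x of jar_amber2 in the frame of carton between 0.034 and 0.058 m and y of jar_amber2 in the frame of carton between -0.105 and 0.105 m and z of jar_amber2 in the frame of carton between -0.002 and 0.012 m and x of jar_amber3 in the frame of carton between 0.034 and 0.058 m and y of jar_amber3 in the frame of carton between -0.105 and 0.105 m and z of jar_amber3 in the frame of carton between -0.002 and 0.012 m and value of joint each of flap_left, flap_right, flap_plain, flap_seal above 0.7 rad), for 0.2 s.
2. both end flaps are folded down, the two big flaps still open (value of joint each of flap_left, flap_right below 0.12 rad and value of joint each of flap_plain, flap_seal above 0.7 rad), for 0.2 s.
3. the plain big flap is folded down over them, the gold-label flap still open (value of joint each of flap_left, flap_right, flap_plain below 0.12 rad and value of joint flap_seal above 0.7 rad), for 0.2 s.
4. the gold-label flap is folded down last (value of joint each of flap_left, flap_right, flap_plain, flap_seal below 0.12 rad), for 0.2 s.
5. the press weight stands on the gold label, released, on the shut carton (all of step 4 and horizontal distance between press_weight and gold_label below 0.025 m and z of press_weight in the frame of gold_label between -0.006 and 0.008 m and angle between press_weight's own z axis and vertical below 0.12 rad and linear speed of press_weight below 0.03 m/s and contact force between press_weight and the fingers below 0.2 N), for 0.2 s.
At the end, for the whole second after the job is handed in: Every jar present stands upright (within 0.12 rad) on the carton floor in the lane of its colour, within 12 mm of the lane's centre line, at rest, and all four flaps lie flat (below 0.12 rad), with the press weight standing at rest and released within 25 mm of the centre of the gold label (all of step 5 and x of jar_red1 in the frame of carton between -0.058 and -0.034 m and y of jar_red1 in the frame of carton between -0.105 and 0.105 m and z of jar_red1 in the frame of carton between -0.002 and 0.012 m and angle between each of jar_red1, jar_red2, jar_red3, jar_amber1, jar_amber2, jar_amber3's own z axis and vertical below 0.12 rad and linear speed of each of jar_red1, jar_red2, jar_red3, jar_amber1, jar_amber2, jar_amber3 below 0.03 m/s and contact force between each of jar_red1, jar_red2, jar_red3, jar_amber1, jar_amber2, jar_amber3 and the fingers below 0.2 N and x of jar_red2 in the frame of carton between -0.058 and -0.034 m and y of jar_red2 in the frame of carton between -0.105 and 0.105 m and z of jar_red2 in the frame of carton between -0.002 and 0.012 m and x of jar_red3 in the frame of carton between -0.058 and -0.034 m and y of jar_red3 in the frame of carton between -0.105 and 0.105 m and z of jar_red3 in the frame of carton between -0.002 and 0.012 m and x of jar_amber1 in the frame of carton between 0.034 and 0.058 m and y of jar_amber1 in the frame of carton between -0.105 and 0.105 m and z of jar_amber1 in the frame of carton between -0.002 and 0.012 m and x of jar_amber2 in the frame of carton between 0.034 and 0.058 m and y of jar_amber2 in the frame of carton between -0.105 and 0.105 m and z of jar_amber2 in the frame of carton between -0.002 and 0.012 m and x of jar_amber3 in the frame of carton between 0.034 and 0.058 m and y of jar_amber3 in the frame of carton between -0.105 and 0.105 m and z of jar_amber3 in the frame of carton between -0.002 and 0.012 m); the robot touches nothing.
It fails at once if a bystander (tape roll, label pad, honey bottle, spatula, mug, empty jar, spoon) is moved by more than 50 mm (distance of any of tape_roll, label_pad, honey_bottle, spatula, mug, empty_jar, spoon from where it was at the start of the episode above 0.05 m).
Of jar_red1, jar_red2, jar_red3, jar_amber1, jar_amber2, jar_amber3 only 3 to 5 are there at a start; the rules pass over those that are not, and their reading is None.
At some moment in a run one of press_weight may be knocked a few centimetres aside while the robot is not near it.
It also fails if it takes over 210 s, if anything falls off the work surface, if the arm or the gripper's body presses on something with over 40 N, if the wrist force passes 120 N, or if a joint passes its speed limit or range.

## Working session

There is one attempt and no reset: what is moved stays moved. The work goes in short steps, Python scripts to look and compute and a tool call to move; the robot and the scene stay as the last step left them, time stands still between calls to the robot, and variables do not carry over. Pictures are saved under pics/ and viewed, at most 14 in all, crops included, and the job is handed in when it is done.

Besides the shell and the picture viewer there is one more tool, called as a command line: name --argument value ..., lists and objects as JSON in quotes. play_rows: Moves the arm, as the interface text tells. Its arguments: {"type":"object","properties":{"targets":{"type":"string"},"newtons":{"type":"number"}},"required":["targets"]}

```bash
mkdir -p pics; ls
cat > h.py <<'E'
from cell import env, imaging
import cv2, numpy as np
def cap(n,f=None):
    c=imaging.capture(n)
    if f: cv2.imwrite('pics/'+f,c['frame'])
    return c
def ray(c,u,v):
    x,y=(u-c['cx'])/c['fx'],(v-c['cy'])/c['fy']
    a,b=x,y
    for _ in range(20):
        s=1+c['k1']*(a*a+b*b); a,b=x/s,y/s
    R=np.array(c['R']);t=np.array(c['t'])
    return -R.T@t, R.T@np.array([a,b,1])
def at(c,u,v,z):
    o,d=ray(c,u,v); return o+d*(z-o[2])/d[2]
def proj(c,X):
    p=np.array(c['R'])@np.array(X)+np.array(c['t']); a,b=p[0]/p[2],p[1]/p[2]
    s=1+c['k1']*(a*a+b*b); return c['fx']*a*s+c['cx'],c['fy']*b*s+c['cy']
E
python3 - <<'E'
from h import *
import json
for n in ['top','scene']:
    c=cap(n,n+'0.png'); np.save(n+'.npy',c,allow_pickle=True)
    o=-np.array(c['R']).T@np.array(c['t']); print(n,o,c['fx'],c['k1'],np.array(c['R']).round(2).tolist())
print(env.observe())
E
```

```text
pics
top [0.18155102 0.02082122 1.74484714] 512.1179348282037 -0.022613833717368952 [[-0.06, -1.0, 0.0], [-0.98, 0.06, -0.21], [0.21, -0.01, -0.98]]
scene [ 1.83094016 -0.27904377  1.03534191] 473.1440958513834 -0.11792162427887132 [[0.22, 0.97, -0.02], [0.55, -0.14, -0.82], [-0.81, 0.17, -0.57]]
{'time_s': 0.1, 'joint_positions': array([ 1.14497223e+00,  2.41334091e-01,  3.87843053e-03,  1.33517951e+00,
       -4.58359972e-06,  1.57084096e+00]), 'qd': array([-0.00116289, -0.00269696,  0.00466921,  0.00111873,  0.00018197,
       -0.00076351]), 'joint_efforts': array([-6.66218766e-04, -3.73138189e+01,  2.53009361e+01,  1.08385176e-02,
       -7.79665561e-05,  1.78054435e-06]), 'tcp_pos': array([0.20632955, 0.45489171, 0.25551113]), 'eef_rot': array([-1.92020709e-04,  2.11328809e-01,  9.77414594e-01, -8.99151804e-04]), 'force': array([-0.81435813,  0.36157469, -0.34558997]), 'wrist_torque': array([0.02300918, 0.05967041, 0.00774368]), 'finger_force': 0.0, 'opening': 0.08522124512939219}
```

View pics/top0.png

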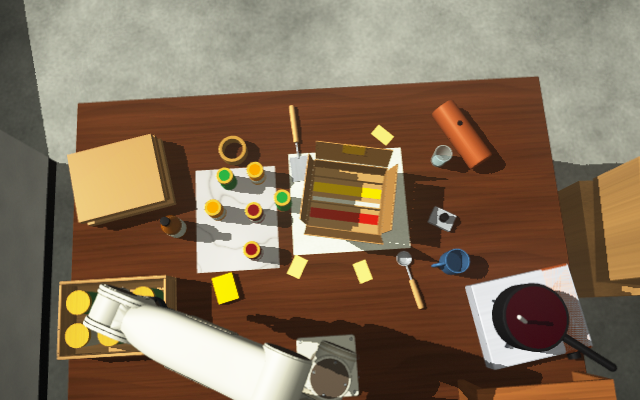

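View pics/scene0.png

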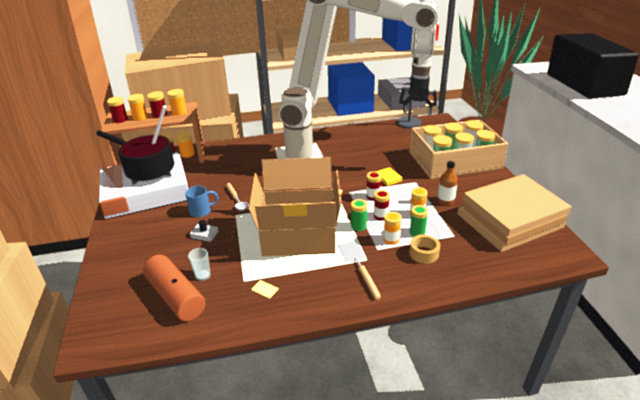

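The top view shows red jars at (254,211) and (252,250), amber ones at (255,170) and (213,209), and green look-alikes at (225,176) and (282,198). The press weight is at about (444,216) and the carton at about (349,200). I'll confirm this in an enlarged crop.

Run:
```python
from h import *
im=cv2.imread('pics/top0.png')
cv2.imwrite('pics/c1.png',cv2.resize(im[125:275,190:340],None,fx=4,fy=4,interpolation=cv2.INTER_CUBIC))
cv2.imwrite('pics/c2.png',cv2.resize(im[130:255,290:470],None,fx=4.4,fy=4.4,interpolation=cv2.INTER_CUBIC))
```

```text
(no output)
```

View pics/c1.png

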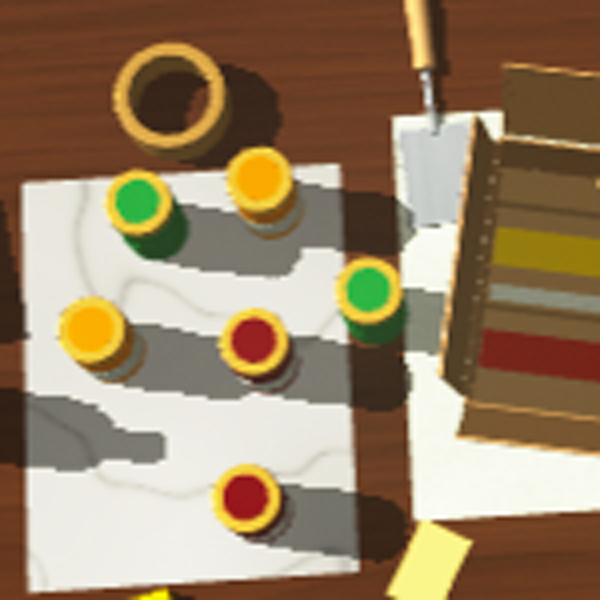

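View pics/c2.png

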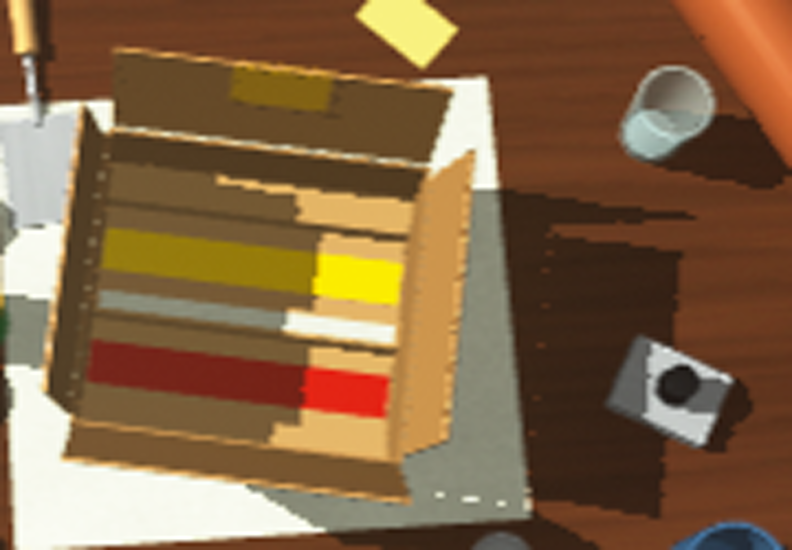

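The enlarged crop confirms two red-dot jars, two amber-dot jars and two green look-alikes to leave alone.

Run:
```python
from h import *
c=np.load('top.npy',allow_pickle=True).item()
f1=lambda x,y:((x+.5)/4-.5+190,(y+.5)/4-.5+125)
f2=lambda x,y:((x+.5)/4.4-.5+290,(y+.5)/4.4-.5+130)
P=lambda n,f,x,y,z:print(n,at(c,*f(x,y),z).round(4)[:2])
for n,x,y in [('RA',254,342),('RB',247,499),('AC',261,181),('AD',95,331),('G1',138,203),('G2',369,290)]: P(n,f1,x,y,.106)
for n,x,y in [('redL',92,361),('redR',388,395),('yelL',106,249),('yelR',403,281)]: P(n,f2,x,y,.005)
for n,x,y in [('TL',113,128),('TR',425,165),('BL',75,415),('BR',403,460)]: P(n,f2,x,y,.109)
P('knob',f2,680,385,.058)
for x,y in [(640,338),(738,382),(705,447),(607,407)]: P('slab',f2,x,y,.022)
P('boardTL',f1,23,185,0);P('boardTR',f1,340,165,0);P('tape',f1,170,97,.045);P('honey',lambda x,y:(x,y),167,220,.17)
P('mug',lambda x,y:(x,y),456,260,.09);P('glass',f2,680,100,.09)
```

```text
RA [0.5144 0.2081]
RB [0.3864 0.2185]
AC [0.65   0.1972]
AD [0.5317 0.3374]
G1 [0.6376 0.2996]
G2 [0.5518 0.1123]
redL [0.517  0.0216]
redR [ 0.4752 -0.2084]
yelL [0.6067 0.005 ]
yelR [ 0.5658 -0.2283]
TL [ 0.6749 -0.0051]
TR [ 0.6311 -0.2379]
BL [0.4573 0.0365]
BR [ 0.4088 -0.2014]
knob [ 0.4599 -0.4242]
slab [ 0.5049 -0.4067]
slab [ 0.4653 -0.4792]
slab [ 0.4161 -0.4475]
slab [ 0.4522 -0.3751]
boardTL [0.69   0.4187]
boardTR [0.6905 0.1383]
tape [0.7479 0.2798]
honey [0.4869 0.4709]
mug [ 0.312  -0.4381]
glass [ 0.6757 -0.4413]
```

play_rows --targets "1 -0.5 -0.2 0 -0.15; 1 -1 -0.4 0 -0.307; 1 -1 -0.4 0 -0.307; 1 -1 -0.4 0 -0.307; 1 -1 -0.4 0 -0.307"

```text
time_s: 0.6
tcp_pos: [0.2962, 0.3616, 0.2561]
eef_rot: [-0.0, 0.093, 0.996, -0.0]
force: [-0.2, 0.2, -1.0]
opening: 0.0856
finger_force: 0.0
```

play_rows --targets "1 -0.5 -0.5 0 0; 1 -1 -0.9 0 0; 1 -1 -0.9 0 0; 1 -1 -0.9 0 0; 1 -1 -0.9 0 0; 1 -1 -0.9 0 0"

```text
time_s: 1.2
tcp_pos: [0.3934, 0.235, 0.2561]
eef_rot: [-0.001, 0.092, 0.996, 0.0]
force: [0.5, 0.3, -0.2]
opening: 0.0853
finger_force: 0.0
```

play_rows --targets "1 -0.5 0 0 0; 1 -1 0 0 0; 1 -1 0 0 0; 1 -1 0 0 0; 1 -1 0 0 0; 1 -1 0 0 0"

```text
time_s: 1.8
tcp_pos: [0.5105, 0.2132, 0.2563]
eef_rot: [-0.001, 0.091, 0.996, -0.0]
force: [0.4, 0.8, -0.8]
opening: 0.0849
finger_force: 0.0
```

Run:
```python
from h import *
s=env.observe(); print(s['time_s'],s['tcp_pos'],s['eef_rot'],s['joint_positions'])
c=cap('wrist','w1.png');np.save('w1.npy',c,allow_pickle=True)
o,d=ray(c,320,200);print(o,d)
for n,x,y in [('RA',.5144,.2081),('AC',.65,.1972),('RB',.3864,.2185),('G2',.5518,.1123),('AD',.5317,.3374)]: print(n,proj(c,[x,y,.106]))
```

```text
1.8 [0.51045094 0.21320716 0.25625817] [-5.53736950e-04  9.08980724e-02  9.95860046e-01 -4.98104465e-05] [3.95441284e-01 3.47738830e-01 1.51898201e-01 1.37598127e+00
 4.29684361e-04 5.77488519e-01]
[0.42967217 0.22835039 0.37361828] [ 0.31052783 -0.06172869 -0.94856839]
RA (np.float64(316.74315531915835), np.float64(197.836411537785))
AC (np.float64(329.1490572021149), np.float64(307.8513266291584))
RB (np.float64(301.0212232293568), np.float64(57.56303071802341))
G2 (np.float64(235.82676831109697), np.float64(245.60949198322803))
AD (np.float64(446.1821775106238), np.float64(191.7862808241339))
```

View pics/w1.png

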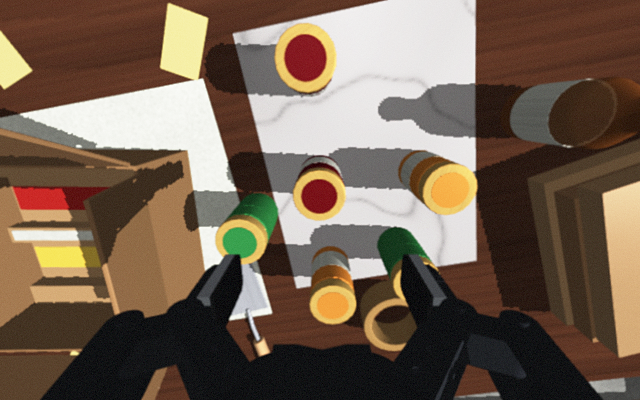

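The wrist view shows lid dots at RA (319,195), RB (305,58), AC (333,303), AD (449,187) and green G2 (239,242). All are within 5 px of my predictions.

Run:
```python
from h import *
c=np.load('w1.npy',allow_pickle=True).item()
t=np.load('top.npy',allow_pickle=True).item()
f1=lambda x,y:((x+.5)/4-.5+190,(y+.5)/4-.5+125)
for n,u,v,x,y in [('RA',319.5,195,254,342),('RB',305,58,247,499),('AC',333,302.5,261,181),('AD',449.5,188,95,331)]:
    for z in (.1,.11): print(n,z,at(c,u,v,z)[:2].round(4),at(t,*f1(x,y),z)[:2].round(4))
```

```text
RA 0.1 [0.5138 0.211 ] [0.5156 0.2088]
RA 0.11 [0.5107 0.2117] [0.5136 0.2076]
RB 0.1 [0.3864 0.2217] [0.3872 0.2192]
RB 0.11 [0.388  0.2219] [0.3859 0.218 ]
AC 0.1 [0.6482 0.2023] [0.6517 0.1978]
AC 0.11 [0.6402 0.2033] [0.6488 0.1968]
AD 0.1 [0.5305 0.3433] [0.533  0.3386]
AD 0.11 [0.5268 0.3391] [0.5309 0.3367]
```

play_rows --targets "1 -0.035 -0.025 0.5 0; 1 -0.035 -0.025 1 0; 1 -0.035 -0.025 1 0" --newtons 40

```text
time_s: 2.15
tcp_pos: [0.5117, 0.2076, 0.1323]
eef_rot: [-0.003, 0.092, 0.996, -0.002]
force: [-0.2, -0.0, -0.3]
opening: 0.0852
finger_force: 0.0
```

play_rows --targets "1 0 0 0.25 0; 1 0 0 0.45 0; 1 0 0 0.45 0; 0 0 0 0.45 0; 0 0 0 0.45 0; 0 0 0 0.45 0; 0 0 0 0.45 0; 0 0 0 0.45 0; 0 0 0 0.45 0"

```text
time_s: 3.05
tcp_pos: [0.517, 0.209, 0.0846]
eef_rot: [0.002, 0.092, 0.996, 0.001]
force: [-1.4, 0.7, 6.6]
opening: 0.0549
finger_force: 42.8
```

play_rows --targets "0 0 0 -0.3 0; 0 0 0 -0.7 0; 0 0 0 -1 0; 0 0 0 -1 0"

```text
time_s: 3.45
tcp_pos: [0.519, 0.2093, 0.2089]
eef_rot: [0.006, 0.092, 0.996, 0.003]
force: [1.2, -0.3, -1.5]
opening: 0.0555
finger_force: 43.5
```

play_rows --targets "0 0 -0.2 -0.4 0; 0 0 -0.5 -0.8 0; 0 0 -0.8 -1 0; 0 0 -0.95 -1 0"

```text
time_s: 3.85
tcp_pos: [0.4955, 0.0943, 0.3262]
eef_rot: [0.003, 0.093, 0.996, 0.0]
force: [0.9, 1.0, -1.6]
opening: 0.0553
finger_force: 43.7
```

play_rows --targets "0 0 -0.35 0 0; 0 -0.15 -0.7 0 0; 0 -0.3 -1 0 0; 0 -0.3 -1 0 0"

```text
time_s: 4.25
tcp_pos: [0.5083, -0.0329, 0.321]
eef_rot: [-0.001, 0.096, 0.995, -0.001]
force: [0.1, 0.7, -2.1]
opening: 0.0551
finger_force: 43.9
```

play_rows --targets "0 0 -0.35 0 0; 0 0 -0.7 0 0; 0 0 -0.97 0 0; 0 0 -0.97 0 0; 0 0 -0.97 0 0"

```text
time_s: 4.75
tcp_pos: [0.4862, -0.1429, 0.3214]
eef_rot: [-0.001, 0.093, 0.996, 0.001]
force: [-0.5, 0.7, -2.0]
opening: 0.0549
finger_force: 44.2
```

Run:
```python
from h import *
s=env.observe(); print(s['time_s'],s['tcp_pos'],s['eef_rot'],s['joint_positions'],s['opening'])
c=cap('wrist','w2.png');np.save('w2.npy',c,allow_pickle=True)
b=np.array([.542,-.102]);p=-.185
for n,x,y,z in [('redL',-46,120,4),('redR',-46,-120,4),('yelL',46,120,4),('yelR',46,-120,4),('rimBL',-114,123,109),('rimBR',-114,-123,109),('rimTR',114,-123,109)]:
    x,y,z=x/1e3,y/1e3,z/1e3
    print(n,np.round(proj(c,[b[0]+x*np.cos(p)-y*np.sin(p),b[1]+x*np.sin(p)+y*np.cos(p),z])))
```

```text
4.75 [ 0.4861943  -0.14288713  0.32142412] [-8.29367627e-04  9.29182413e-02  9.95673267e-01  5.08755383e-04] [-2.86214745e-01  2.38241578e-01  1.69909474e-01  1.50428743e+00
  6.80170701e-04 -1.00110337e-01] 0.05489774727258468
redL [429. 163.]
redR [277. 163.]
yelL [422. 217.]
yelR [280. 217.]
rimBL [473. 121.]
rimBR [257. 122.]
rimTR [269. 290.]
```

View pics/w2.png

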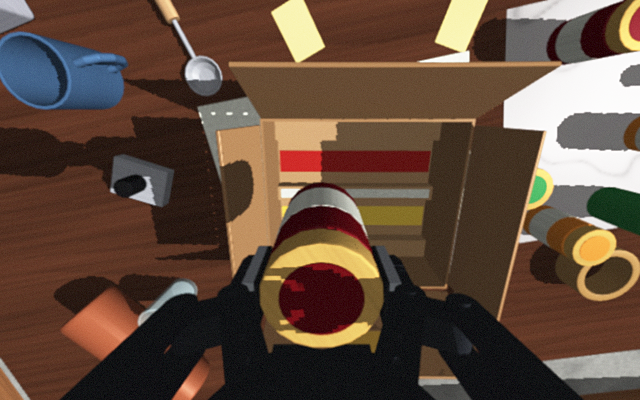

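The red stripe ends at (280,161) and (430,161), and the rim corners at (260,120) and (475,120). That is within 2–3 px of prediction, so I'll lower the jar.

play_rows --targets "0 0 0.018 0.4 0; 0 0 0.018 0.8 0; 0 0 0.018 1 0; 0 0 0.018 1 0"

```text
time_s: 5.2
tcp_pos: [0.4842, -0.1383, 0.198]
eef_rot: [-0.005, 0.091, 0.996, 0.001]
force: [-0.9, -0.1, -1.9]
opening: 0.055
finger_force: 44.2
```

play_rows --targets "0 0 0 0.3 0; 0 0 0 0.55 0; 0 0 0 0.75 0; 0 0 0 0.88 0; 0 0 0 0.94 0; 0 0 0 0.94 0; 0 0 0 0.94 0"

```text
time_s: 5.9
tcp_pos: [0.4885, -0.1408, 0.091]
eef_rot: [0.001, 0.092, 0.996, -0.0]
force: [-0.3, 0.4, -2.7]
opening: 0.0552
finger_force: 44.2
```

play_rows --targets "0 0 0 0.02 0; 0 0 0 0.04 0; 0 0 0 0.04 0; 0 0 0 0.04 0"

```text
time_s: 6.3
tcp_pos: [0.4888, -0.1411, 0.0885]
eef_rot: [0.003, 0.092, 0.996, -0.0]
force: [-4.0, 2.9, 15.5]
opening: 0.0552
finger_force: 45.7
```

play_rows --targets "1 0 0 0 0; 1 0 0 0 0; 1 0 0 0 0; 1 0 0 0 0; 1 0 0 -0.4 0; 1 0 0 -0.8 0; 1 0 0 -1 0; 1 0 0 -1 0"

```text
time_s: 7.1
tcp_pos: [0.4897, -0.1416, 0.209]
eef_rot: [0.004, 0.092, 0.996, -0.001]
force: [1.1, -0.6, -0.8]
opening: 0.0851
finger_force: 0.0
```

play_rows --targets "1 0 0 -0.35 0; 1 0.15 0.3 -0.6 0; 1 0.3 0.6 -0.6 0; 1 0.45 0.93 -0.6 0; 1 0.45 0.93 -0.6 0"

```text
time_s: 7.6
tcp_pos: [0.4528, -0.0175, 0.2758]
eef_rot: [-0.001, 0.089, 0.996, 0.001]
force: [-0.2, -0.6, 0.4]
opening: 0.0853
finger_force: 0.0
```

play_rows --targets "1 0.15 0.3 0 0; 1 0.3 0.6 0 0; 1 0.47 0.93 0 0; 1 0.47 0.93 0 0; 1 0.47 0.93 0 0"

```text
time_s: 8.1
tcp_pos: [0.4192, 0.0992, 0.2757]
eef_rot: [-0.001, 0.091, 0.996, -0.001]
force: [0.1, 0.7, -0.1]
opening: 0.0855
finger_force: 0.0
```

play_rows --targets "1 0.15 0.3 0 0; 1 0.3 0.6 0 0; 1 0.47 0.93 0.3 0; 1 0.47 0.93 0.7 0; 1 0.47 0.93 0.8 0; 1 0.47 0.93 0.8 0; 1 0.47 0.93 0.8 0"

```text
time_s: 8.8
tcp_pos: [0.3855, 0.2179, 0.1808]
eef_rot: [-0.0, 0.093, 0.996, -0.0]
force: [-0.3, -0.3, 0.2]
opening: 0.0852
finger_force: 0.0
```

play_rows --targets "1 -0.01 0.018 0.3 0; 1 -0.01 0.018 0.6 0; 1 -0.01 0.018 0.8 0; 1 -0.01 0.018 0.8 0; 0 -0.01 0.018 0.8 0; 0 -0.01 0.018 0.8 0; 0 -0.01 0.018 0.8 0; 0 -0.01 0.018 0.8 0; 0 -0.01 0.018 0.8 0; 0 -0.01 0.018 0.8 0"

```text
time_s: 9.8
tcp_pos: [0.3881, 0.2215, 0.0871]
eef_rot: [0.002, 0.092, 0.996, 0.001]
force: [-0.4, -2.5, 7.0]
opening: 0.0554
finger_force: 41.9
```

Run:
```python
from h import *
s=env.observe(); print(s['time_s'],s['tcp_pos'],s['opening'],s['finger_force'])
ex=np.array([-.983,.184]);ey=np.array([.184,.983])
p=-.185;C=np.array([.540,-.100]);M=np.array([[np.cos(p),-np.sin(p)],[np.sin(p),np.cos(p)]])
for n,x,y in [('R+',-.046,.05),('A-',.046,-.05),('A+',.046,.05)]: print(n,(C+M@[x,y]).round(4))
w=C+M@[-.046,.05]; d=w-s['tcp_pos'][:2]; print(d@ex/.12,d@ey/.12)
```

```text
9.8 [0.38814048 0.22148966 0.0870675 ] 0.055361046644978124 41.903974413871765
R+ [ 0.504  -0.0424]
A- [ 0.576  -0.1576]
A+ [ 0.5944 -0.0593]
-1.3535552259160095 -1.9840036868726028
```

play_rows --targets "0 0 0 -0.3 0; 0 0 0 -0.7 0; 0 0 0 -1 0; 0 0 0 -1 0"

```text
time_s: 10.2
tcp_pos: [0.3895, 0.2228, 0.211]
eef_rot: [0.005, 0.092, 0.996, 0.004]
force: [1.1, 0.6, -3.3]
opening: 0.055
finger_force: 44.3
```

play_rows --targets "0 -0.1 -0.2 -0.4 0; 0 -0.3 -0.5 -0.8 0; 0 -0.5 -0.8 -1 0; 0 -0.68 -0.99 -1 0; 0 -0.68 -0.99 -1 0"

```text
time_s: 10.7
tcp_pos: [0.4473, 0.0851, 0.3263]
eef_rot: [0.003, 0.096, 0.995, -0.0]
force: [0.2, -0.1, -3.6]
opening: 0.0553
finger_force: 44.6
```

play_rows --targets "0 -0.2 -0.35 0 0; 0 -0.45 -0.7 0 0; 0 -0.67 -0.99 0 0; 0 -0.67 -0.99 0 0; 0 -0.67 -0.99 0 0; 0 -0.67 -0.99 0 0"

```text
time_s: 11.3
tcp_pos: [0.5011, -0.0416, 0.324]
eef_rot: [-0.001, 0.092, 0.996, 0.0]
force: [0.8, 0.6, -2.5]
opening: 0.0549
finger_force: 44.6
```

play_rows --targets "0 -0.02 0 0.4 0; 0 -0.02 0 0.8 0; 0 -0.02 0 1 0; 0 -0.02 0 1 0"

```text
time_s: 11.7
tcp_pos: [0.5005, -0.041, 0.2007]
eef_rot: [-0.005, 0.091, 0.996, 0.0]
force: [-0.0, 0.4, -2.7]
opening: 0.0552
finger_force: 44.7
```

play_rows --targets "0 0 0 0.3 0; 0 0 0 0.55 0; 0 0 0 0.75 0; 0 0 0 0.88 0; 0 0 0 0.93 0; 0 0 0 0.95 0; 0 0 0 0.95 0; 0 0 0 0.95 0"

```text
time_s: 12.5
tcp_pos: [0.5053, -0.0428, 0.0922]
eef_rot: [0.001, 0.092, 0.996, 0.0]
force: [0.2, -0.2, -2.4]
opening: 0.0553
finger_force: 44.8
```

play_rows --targets "0 0 0 0.02 0; 0 0 0 0.025 0; 0 0 0 0.025 0; 1 0 0 0.025 0; 1 0 0 0.025 0; 1 0 0 0.025 0; 1 0 0 0.025 0; 1 0 0 -0.4 0; 1 0 0 -0.8 0; 1 0 0 -1 0; 1 0 0 -1 0"

```text
time_s: 13.6
tcp_pos: [0.5069, -0.0432, 0.2151]
eef_rot: [0.004, 0.092, 0.996, 0.0]
force: [0.5, 0.0, -0.5]
opening: 0.0853
finger_force: 0.0
```

play_rows --targets "1 0 0 -0.35 0; 1 0 0.2 -0.6 0; 1 0 0.5 -0.6 0; 1 0 0.8 -0.6 0; 1 0 0.8 -0.6 0"

```text
time_s: 14.1
tcp_pos: [0.5219, 0.0548, 0.2812]
eef_rot: [-0.001, 0.09, 0.996, 0.001]
force: [-0.6, -0.2, 0.0]
opening: 0.0854
finger_force: 0.0
```

play_rows --targets "1 0 0.3 0 0; 1 0.1 0.7 0 0; 1 0.18 1 0 0; 1 0.18 1 0 0; 1 0.18 1 0 0"

```text
time_s: 14.6
tcp_pos: [0.522, 0.1734, 0.2812]
eef_rot: [-0.001, 0.091, 0.996, -0.001]
force: [0.4, -1.4, 0.4]
opening: 0.085
finger_force: 0.0
```

play_rows --targets "1 0 0.3 0 0; 1 0.1 0.7 0 0; 1 0.2 1 0 0; 1 0.2 1 0 0; 1 0.2 1 0 0"

```text
time_s: 15.1
tcp_pos: [0.5211, 0.2947, 0.2818]
eef_rot: [-0.001, 0.092, 0.996, -0.001]
force: [0.3, 0.4, 0.0]
opening: 0.0851
finger_force: 0.0
```

play_rows --targets "1 0 0.2 0 0; 1 0 0.38 0.2 0; 1 0 0.38 0.5 0; 1 0 0.38 0.8 0; 1 0 0.38 0.8 0; 1 0 0.38 0.8 0"

```text
time_s: 15.7
tcp_pos: [0.5298, 0.3385, 0.1868]
eef_rot: [-0.001, 0.094, 0.996, -0.001]
force: [0.8, 0.5, 0.5]
opening: 0.0854
finger_force: 0.0
```

play_rows --targets "1 -0.005 0.012 0.3 0; 1 -0.005 0.012 0.6 0; 1 -0.005 0.012 0.84 0; 1 -0.005 0.012 0.84 0; 0 -0.005 0.012 0.84 0; 0 -0.005 0.012 0.84 0; 0 -0.005 0.012 0.84 0; 0 -0.005 0.012 0.84 0; 0 -0.005 0.012 0.84 0; 0 -0.005 0.012 0.84 0"

```text
time_s: 16.7
tcp_pos: [0.5325, 0.343, 0.0897]
eef_rot: [0.003, 0.092, 0.996, 0.002]
force: [0.8, -0.5, 6.3]
opening: 0.055
finger_force: 42.9
```

play_rows --targets "0 0 0 -0.3 0; 0 0 0 -0.7 0; 0 0 0 -1 0; 0 0 0 -1 0"

```text
time_s: 17.1
tcp_pos: [0.5334, 0.3439, 0.2143]
eef_rot: [0.006, 0.092, 0.996, 0.004]
force: [1.1, -0.6, -2.8]
opening: 0.0552
finger_force: 44.0
```

play_rows --targets "0 0 -0.2 -0.4 0; 0 0 -0.5 -0.8 0; 0 0 -0.8 -1 0; 0 0 -1 -1 0; 0 0 -1 -1 0"

```text
time_s: 17.6
tcp_pos: [0.508, 0.2208, 0.3282]
eef_rot: [0.002, 0.094, 0.996, 0.0]
force: [-0.3, 1.2, -2.0]
opening: 0.0549
finger_force: 44.3
```

play_rows --targets "0 -0.1 -0.35 0 0; 0 -0.2 -0.7 0 0; 0 -0.37 -1 0 0; 0 -0.37 -1 0 0"

```text
time_s: 18.0
tcp_pos: [0.5306, 0.0938, 0.3248]
eef_rot: [-0.0, 0.095, 0.995, -0.001]
force: [-1.6, 1.1, -2.6]
opening: 0.0552
finger_force: 44.6
```

play_rows --targets "0 -0.1 -0.35 0 0; 0 -0.2 -0.7 0 0; 0 -0.37 -1 0 0; 0 -0.37 -1 0 0"

```text
time_s: 18.4
tcp_pos: [0.5523, -0.0319, 0.3243]
eef_rot: [-0.001, 0.095, 0.995, -0.001]
force: [-0.3, 0.6, -2.8]
opening: 0.0547
finger_force: 44.7
```

play_rows --targets "0 -0.1 -0.35 0 0; 0 -0.2 -0.7 0 0; 0 -0.38 -1 0 0; 0 -0.38 -1 0 0; 0 -0.38 -1 0 0; 0 -0.38 -1 0 0"

```text
time_s: 19.0
tcp_pos: [0.5742, -0.1531, 0.3252]
eef_rot: [-0.001, 0.091, 0.996, 0.0]
force: [-0.1, -0.4, -2.3]
opening: 0.0545
finger_force: 44.8
```

play_rows --targets "0 -0.02 -0.035 0.4 0; 0 -0.02 -0.035 0.8 0; 0 -0.02 -0.035 1 0; 0 -0.02 -0.035 1 0"

```text
time_s: 19.4
tcp_pos: [0.5727, -0.1565, 0.2012]
eef_rot: [-0.005, 0.091, 0.996, 0.001]
force: [-0.2, 0.3, -2.1]
opening: 0.0555
finger_force: 44.9
```

play_rows --targets "0 0 0 0.3 0; 0 0 0 0.55 0; 0 0 0 0.75 0; 0 0 0 0.88 0; 0 0 0 0.92 0; 0 0 0 0.95 0; 0 0 0 0.95 0; 0 0 0 0.95 0"

```text
time_s: 20.2
tcp_pos: [0.5771, -0.1593, 0.0937]
eef_rot: [0.002, 0.092, 0.996, -0.0]
force: [-0.4, 0.5, 3.1]
opening: 0.0548
finger_force: 45.2
```

play_rows --targets "1 0 0 0 0; 1 0 0 0 0; 1 0 0 0 0; 1 0 0 0 0; 1 0 0 -0.4 0; 1 0 0 -0.8 0; 1 0 0 -1 0; 1 0 0 -1 0"

```text
time_s: 21.0
tcp_pos: [0.5785, -0.16, 0.2174]
eef_rot: [0.005, 0.092, 0.996, -0.001]
force: [-0.0, 0.5, 0.4]
opening: 0.0859
finger_force: 0.0
```

play_rows --targets "1 0 0 -0.35 0; 1 0 0.2 -0.6 0; 1 0 0.5 -0.6 0; 1 0 0.8 -0.6 0; 1 0 1 -0.6 0; 1 0 1 -0.6 0"

```text
time_s: 21.6
tcp_pos: [0.5978, -0.0381, 0.2824]
eef_rot: [-0.001, 0.09, 0.996, 0.0]
force: [-0.7, 0.8, 0.5]
opening: 0.0856
finger_force: 0.0
```

play_rows --targets "1 0 0.35 0 0; 1 0 0.7 0 0; 1 -0.02 1 0 0; 1 -0.02 1 0 0; 1 -0.02 1 0 0"

```text
time_s: 22.1
tcp_pos: [0.622, 0.0763, 0.2825]
eef_rot: [-0.001, 0.092, 0.996, -0.001]
force: [0.2, -0.6, -1.1]
opening: 0.0853
finger_force: 0.0
```

play_rows --targets "1 0 0.35 0 0; 1 0 0.7 0 0; 1 -0.02 1 0.1 0; 1 -0.02 1 0.4 0; 1 -0.02 1 0.8 0; 1 -0.02 1 0.8 0; 1 -0.02 1 0.8 0"

```text
time_s: 22.8
tcp_pos: [0.6461, 0.1919, 0.1873]
eef_rot: [-0.002, 0.093, 0.996, -0.001]
force: [0.7, 0.0, 1.2]
opening: 0.0857
finger_force: 0.0
```

play_rows --targets "1 -0.012 0.07 0.1 0; 1 -0.012 0.07 0.4 0; 1 -0.012 0.07 0.84 0; 1 -0.012 0.07 0.84 0; 0 -0.012 0.07 0.84 0; 0 -0.012 0.07 0.84 0; 0 -0.012 0.07 0.84 0; 0 -0.012 0.07 0.84 0; 0 -0.012 0.07 0.84 0; 0 -0.012 0.07 0.84 0"

```text
time_s: 23.8
tcp_pos: [0.6522, 0.2023, 0.0914]
eef_rot: [0.004, 0.092, 0.996, 0.001]
force: [0.7, -1.0, 6.4]
opening: 0.0552
finger_force: 43.0
```

play_rows --targets "0 0 0 -0.3 0; 0 0 0 -0.7 0; 0 0 0 -1 0; 0 0 0 -1 0"

```text
time_s: 24.2
tcp_pos: [0.6531, 0.203, 0.2163]
eef_rot: [0.007, 0.092, 0.996, 0.003]
force: [1.0, 0.9, -2.0]
opening: 0.0553
finger_force: 43.8
```

play_rows --targets "0 0 0 -0.4 0; 0 0 -0.1 -0.8 0; 0 0.07 -0.24 -1 0; 0 0.07 -0.24 -1 0; 0 0.07 -0.24 -1 0"

```text
time_s: 24.7
tcp_pos: [0.6361, 0.1749, 0.3272]
eef_rot: [0.0, 0.092, 0.996, 0.0]
force: [0.1, -0.4, -2.2]
opening: 0.0551
finger_force: 43.8
```

play_rows --targets "0 0 -0.35 0 0; 0 0 -0.7 0 0; 0 0 -1 0 0; 0 0 -1 0 0"

```text
time_s: 25.1
tcp_pos: [0.6126, 0.053, 0.3244]
eef_rot: [-0.003, 0.095, 0.995, -0.001]
force: [-0.9, 0.4, -1.5]
opening: 0.055
finger_force: 43.9
```

play_rows --targets "0 0 -0.35 0 0; 0 0 -0.7 0 0; 0 0 -1 0 0; 0 0 -1 0 0; 0 0 -1 0 0; 0 0 -1 0 0"

```text
time_s: 25.7
tcp_pos: [0.5921, -0.0596, 0.3256]
eef_rot: [-0.001, 0.091, 0.996, 0.0]
force: [0.1, 0.2, -2.2]
opening: 0.0556
finger_force: 44.0
```

play_rows --targets "0 0 0 0.4 0; 0 0 0 0.8 0; 0 0 0 1 0; 0 0 0 1 0"

```text
time_s: 26.1
tcp_pos: [0.589, -0.0587, 0.2015]
eef_rot: [-0.006, 0.091, 0.996, 0.0]
force: [-0.5, -0.6, -1.9]
opening: 0.0551
finger_force: 44.1
```

play_rows --targets "0 0 0 0.3 0; 0 0 0 0.55 0; 0 0 0 0.75 0; 0 0 0 0.88 0; 0 0 0 0.92 0; 0 0 0 0.94 0; 0 0 0 0.94 0; 0 0 0 0.94 0"

```text
time_s: 26.9
tcp_pos: [0.5932, -0.0609, 0.0959]
eef_rot: [0.002, 0.092, 0.996, -0.0]
force: [-0.4, 0.4, -1.9]
opening: 0.055
finger_force: 44.2
```

play_rows --targets "0 0 0 0.015 0; 0 0 0 0.015 0; 1 0 0 0.015 0; 1 0 0 0.015 0; 1 0 0 0.015 0; 1 0 0 0.015 0; 1 0 0 -0.4 0; 1 0 0 -0.8 0; 1 0 0 -1 0; 1 0 0 -1 0"

```text
time_s: 27.9
tcp_pos: [0.5947, -0.0612, 0.2195]
eef_rot: [0.005, 0.092, 0.996, -0.0]
force: [0.7, -0.2, 0.8]
opening: 0.0853
finger_force: 0.0
```

play_rows --targets "0 0 0 -0.4 0; 0 0 0 -0.7 0; 0 0.4 0.2 -0.7 0; 0 0.9 0.4 -0.7 0; 0 0.9 0.4 -0.7 0; 0 0.9 0.4 -0.7 0"

```text
time_s: 28.5
tcp_pos: [0.4922, 0.0073, 0.2977]
eef_rot: [-0.001, 0.091, 0.996, -0.0]
force: [0.8, -0.6, 0.6]
opening: 0.0002
finger_force: 0.0
```

```bash
cat > car.py <<'E'
from h import *
P=-.185;C=np.array([.540,-.100])
def w(x,y,z): return np.array([C[0]+x*np.cos(P)-y*np.sin(P),C[1]+x*np.sin(P)+y*np.cos(P),z])
def edge(name,th,s=0):
    L={'left':.085,'right':.085,'plain':.110,'seal':.114}[name]
    h=.123 if name in('left','right') else .114
    r=h-L*np.cos(th); z=.111+L*np.sin(th)
    return {'left':w(s,r,z),'right':w(s,-r,z),'plain':w(-r,s,z),'seal':w(r,s,z)}[name]
E
python3 - <<'E'
from car import *
s=env.observe();print(s['time_s'],s['tcp_pos'],s['joint_positions'][5])
t=np.load('top.npy',allow_pickle=True).item()
f2=lambda x,y:np.array([(x+.5)/4.4-.5+290,(y+.5)/4.4-.5+130])
for n,a,b in [('left',(83,108),(47,390)),('right',(473,152),(447,440)),('plain',(65,458),(408,502)),('seal',(115,48),(452,92))]:
    m=(f2(*a)+f2(*b))/2
    th=min(np.arange(.7,2.1,.02),key=lambda q:np.linalg.norm(np.array(proj(t,edge(n,q)))-m))
    print(n,th,np.array(proj(t,edge(n,th)))-m,edge(n,th).round(3))
c=cap('wrist','w3.png');c=cap('top','t3.png');np.save('top3.npy',c,allow_pickle=True)
a=cv2.imread('pics/w3.png');b=cv2.resize(c['frame'][120:260,270:480],None,fx=2,fy=2,interpolation=cv2.INTER_CUBIC)
o=np.zeros((680,640,3),np.uint8);o[:400]=a;o[400:680,:420]=b;cv2.imwrite('pics/m3.png',cv2.resize(o,None,fx=.88,fy=.88))
E
```

```text
28.5 [0.49215062 0.0073182  0.29766928] 0.19712282652080712
left 1.7400000000000009 [ 0.17307272 -0.98084064] [0.565 0.035 0.195]
right 1.820000000000001 [ 0.24314575 -0.85106085] [ 0.514 -0.242  0.193]
plain 1.960000000000001 [-0.2684314   0.32267233] [ 0.387 -0.071  0.213]
seal 1.780000000000001 [-0.32953958  0.12836471] [ 0.675 -0.125  0.223]
```

View pics/m3.png

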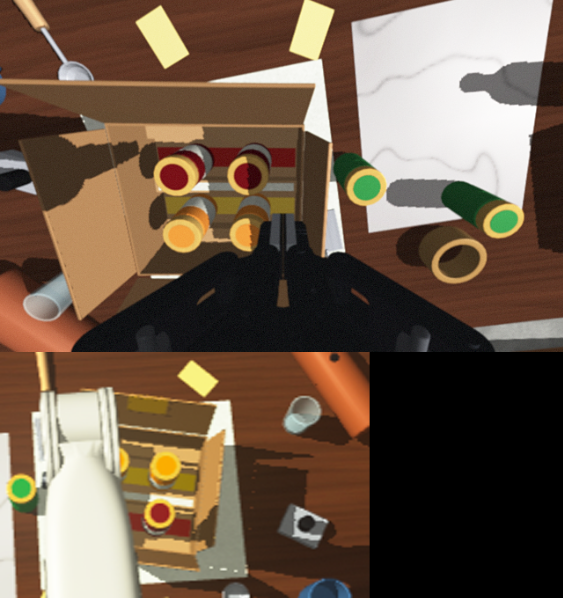

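All four jars stand upright in their lanes, reds at about (180,175) and (247,175), ambers at (183,232) and (247,232). All flaps are still open, and the weight is still at its place. Next is the left flap.

play_rows --targets "0 -0.2 0.3 0 0; 0 -0.4 0.65 0 0; 0 -0.56 0.65 0 0; 0 -0.56 0.65 0.3 0; 0 -0.56 0.65 0.7 0; 0 -0.56 0.65 0.9 0; 0 -0.56 0.65 0.9 0; 0 -0.56 0.65 0.9 0"

```text
time_s: 29.4
tcp_pos: [0.5758, 0.0698, 0.1898]
eef_rot: [-0.0, 0.093, 0.996, -0.0]
force: [0.2, -0.3, 1.4]
opening: -0.0
finger_force: 0.0
```

play_rows --targets "0 0 -0.15 0 0; 0 0 -0.3 0 0; 0 0 -0.45 0 0; 0 0 -0.6 0 0; 0 0 -0.7 0 0; 0 0 -0.79 0 0; 0 0 -0.79 0 0"

```text
time_s: 30.1
tcp_pos: [0.5579, -0.0244, 0.1914]
eef_rot: [0.001, 0.093, 0.996, -0.0]
force: [0.0, -0.1, -1.1]
opening: 0.0
finger_force: 0.0
```

play_rows --targets "0 0 -0.03 0.1 0; 0 0 -0.06 0.2 0; 0 0 -0.08 0.3 0; 0 0 -0.08 0.38 0; 0 0 -0.08 0.43 0; 0 0 -0.08 0.43 0; 0 0 -0.08 0.43 0"

```text
time_s: 30.8
tcp_pos: [0.5557, -0.0318, 0.1382]
eef_rot: [-0.0, 0.092, 0.996, 0.0]
force: [-0.2, 0.4, -0.1]
opening: 0.0
finger_force: 0.0
```

play_rows --targets "0 0 0 0.02 0; 0 0 0 0.04 0; 0 0 0 0.06 0; 0 0 0 0.06 0"

```text
time_s: 31.2
tcp_pos: [0.5559, -0.0319, 0.1375]
eef_rot: [0.002, 0.092, 0.996, 0.0]
force: [-12.8, 0.6, 33.7]
opening: -0.0002
finger_force: 17.1
```

Run:
```python
from car import *
s=env.observe();print(s['time_s'],s['tcp_pos'],s['force'])
c=cap('wrist','w4.png');np.save('w4.npy',c,allow_pickle=True)
print([np.round(proj(c,edge('left',q,s))) for q in (0,.12) for s in (-.1,.1)])
```

```text
31.2 [ 0.55593626 -0.0318886   0.13752122] [-12.77092917   0.64266654  33.71709657]
[array([252.,  59.]), array([275., 378.]), array([248.,  55.]), array([273., 393.])]
```

View pics/w4.png

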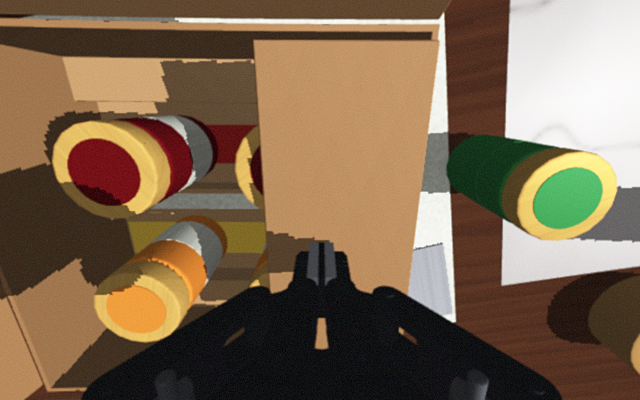

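The left flap lies flat, its free edge at about u=258. Next is the right flap.

play_rows --targets "0 0 0 -0.4 0; 0 0 0 -0.8 0; 0 0 -0.3 -1 0; 0 0 -0.65 -1 0; 0 0 -0.65 -1 0"

```text
time_s: 31.75
tcp_pos: [0.5414, -0.1126, 0.2526]
eef_rot: [0.001, 0.095, 0.996, -0.001]
force: [-0.1, 0.4, -0.7]
opening: 0.0001
finger_force: 0.0
```

play_rows --targets "0 0 0 -0.35 0; 0 0 -0.3 -0.45 0; 0 0 -0.6 -0.45 0; 0 0 -0.9 -0.45 0; 0 0 -0.9 -0.45 0; 0 0 -0.9 -0.45 0"

```text
time_s: 32.35
tcp_pos: [0.5215, -0.2151, 0.3045]
eef_rot: [-0.001, 0.093, 0.996, 0.001]
force: [-0.2, -0.3, -0.3]
opening: 0.0003
finger_force: 0.0
```

play_rows --targets "0 0 -0.3 0 0; 0 0 -0.5 0 0; 0 0 -0.5 0.05 0; 0 0 -0.5 0.4 0; 0 0 -0.5 0.7 0; 0 0 -0.5 0.96 0; 0 0 -0.5 0.96 0"

```text
time_s: 33.05
tcp_pos: [0.508, -0.2703, 0.1847]
eef_rot: [-0.005, 0.091, 0.996, 0.003]
force: [-0.6, 1.0, -0.2]
opening: 0.0004
finger_force: 0.0
```

play_rows --targets "0 0 0.15 0 0; 0 0 0.3 0 0; 0 0 0.45 0 0; 0 0 0.6 0 0; 0 0 0.7 0 0; 0 0 0.77 0 0; 0 0 0.77 0 0"

```text
time_s: 33.75
tcp_pos: [0.5285, -0.1817, 0.1915]
eef_rot: [0.001, 0.091, 0.996, 0.0]
force: [-0.8, 1.5, -0.3]
opening: 0.0002
finger_force: 0.0
```

play_rows --targets "0 0 0.03 0.1 0; 0 0 0.06 0.2 0; 0 0 0.08 0.3 0; 0 0 0.08 0.36 0; 0 0 0.08 0.4 0; 0 0 0.08 0.42 0; 0 0 0.08 0.42 0"

```text
time_s: 34.45
tcp_pos: [0.5291, -0.1739, 0.1393]
eef_rot: [-0.001, 0.092, 0.996, 0.0]
force: [-0.6, 0.6, 0.2]
opening: 0.0005
finger_force: 0.0
```

play_rows --targets "0 0 0 0.015 0; 0 0 0 0.03 0; 0 0 0 0.03 0; 0 0 0 0.03 0"

```text
time_s: 34.85
tcp_pos: [0.5297, -0.174, 0.138]
eef_rot: [0.001, 0.092, 0.996, -0.0]
force: [-2.8, 1.2, 7.0]
opening: -0.0003
finger_force: 3.5
```

play_rows --targets "0 0 0 -0.4 0; 0 0 0 -0.8 0; 0 0 0.1 -1 0; 0 0.3 0.35 -1 0; 0 0.6 0.62 -1 0; 0 0.6 0.62 -1 0"

```text
time_s: 35.45
tcp_pos: [0.468, -0.0841, 0.2562]
eef_rot: [-0.002, 0.09, 0.996, 0.001]
force: [0.3, -0.6, 1.5]
opening: -0.0001
finger_force: 0.0
```

play_rows --targets "0 0 0 -0.2 0; 0 0.35 0 -0.2 0; 0 0.7 0 -0.2 0; 0 1 0 -0.2 0; 0 1 0 -0.2 0; 0 1 0 0 0; 0 1 0 0.4 0; 0 1 0 0.45 0; 0 1 0 0.45 0"

```text
time_s: 36.35
tcp_pos: [0.3542, -0.0655, 0.2019]
eef_rot: [-0.001, 0.092, 0.996, 0.0]
force: [0.3, -0.9, 0.5]
opening: 0.0001
finger_force: 0.0
```

play_rows --targets "0 -0.15 0 0 0; 0 -0.3 0 0 0; 0 -0.45 0 0 0; 0 -0.6 0 0 0; 0 -0.75 0 0 0; 0 -0.9 0 0 0; 0 -1 0 0 0"

```text
time_s: 37.05
tcp_pos: [0.4755, -0.0881, 0.2047]
eef_rot: [0.002, 0.092, 0.996, -0.0]
force: [-1.1, 0.2, 0.9]
opening: -0.0002
finger_force: 0.2
```

play_rows --targets "0 -0.1 0 0 0; 0 -0.12 0 0.1 0; 0 -0.15 0 0.2 0; 0 -0.18 0 0.3 0; 0 -0.2 0 0.38 0; 0 -0.2 0 0.43 0; 0 -0.2 0 0.45 0; 0 -0.2 0 0.45 0"

```text
time_s: 37.85
tcp_pos: [0.4953, -0.0917, 0.1478]
eef_rot: [-0.001, 0.092, 0.996, 0.0]
force: [0.1, -0.2, 0.1]
opening: -0.0002
finger_force: 0.0
```

play_rows --targets "0 0 0 0.02 0; 0 0 0 0.04 0; 0 0 0 0.05 0; 0 0 0 0.05 0; 0 0 0 0.05 0"

```text
time_s: 38.35
tcp_pos: [0.4961, -0.0918, 0.1426]
eef_rot: [0.0, 0.092, 0.996, -0.0]
force: [0.1, 0.0, 2.0]
opening: 0.0
finger_force: 0.8
```

play_rows --targets "0 0 0 0.015 0; 0 0 0 0.03 0; 0 0 0 0.03 0; 0 0 0 0.03 0"

```text
time_s: 38.75
tcp_pos: [0.4961, -0.0919, 0.1422]
eef_rot: [0.001, 0.092, 0.996, -0.0]
force: [-6.7, 2.7, 21.6]
opening: -0.0002
finger_force: 10.9
```

Run:
```python
from car import *
s=env.observe();print(s['time_s'],s['tcp_pos'],s['force'])
c=cap('wrist','w5.png')
```

```text
38.75 [ 0.49610363 -0.09185165  0.14217973] [-6.6525739   2.68742162 21.60832885]
```

View pics/w5.png

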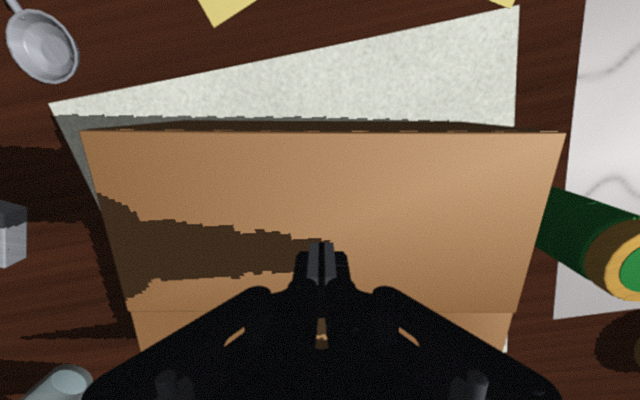

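The plain flap is flat. Next is the gold-label flap, from beyond.

play_rows --targets "0 0 0 -0.4 0; 0 0 0 -0.8 0; 0 0 0 -1 0; 0 -0.3 0 -1 0; 0 -0.6 0 -1 0; 0 -0.6 0 -1 0"

```text
time_s: 39.4
tcp_pos: [0.5698, -0.1056, 0.2571]
eef_rot: [0.0, 0.092, 0.996, -0.0]
force: [-1.1, -0.5, -0.3]
opening: 0.0002
finger_force: 0.0
```

play_rows --targets "0 0 0 -0.2 0; 0 -0.3 0 -0.2 0; 0 -0.6 0 -0.2 0; 0 -0.9 0 -0.2 0; 0 -1 0 -0.2 0; 0 -1 0 -0.2 0; 0 -1 0 -0.2 0"

```text
time_s: 40.1
tcp_pos: [0.6839, -0.1269, 0.2819]
eef_rot: [-0.001, 0.092, 0.996, 0.0]
force: [-1.0, -0.0, 0.7]
opening: 0.0003
finger_force: 0.0
```

play_rows --targets "0 -0.1 0 0 0; 0 -0.15 0 0 0; 0 -0.15 0 0 0; 0 -0.15 0 0 0"

```text
time_s: 40.5
tcp_pos: [0.7015, -0.1302, 0.2834]
eef_rot: [0.0, 0.092, 0.996, -0.0]
force: [0.4, 0.1, -0.0]
opening: 0.0001
finger_force: 0.0
```

Run:
```python
from car import *
s=env.observe();p=s['tcp_pos'];d=p[:2]-C;print(p,d@[.983,-.184],d@[.184,.983])
c=cap('scene','s6.png');cv2.imwrite('pics/s6c.png',cv2.resize(c['frame'][90:290,170:420],None,fx=3,fy=3))
print(proj(c,p),proj(c,w(.16,0,.2)))
```

```text
[ 0.70145689 -0.13019198  0.28341684] 0.1642674475921405 2.935464721950308e-05
(np.float64(293.05469434593516), np.float64(191.9245849109373)) (np.float64(294.74659145830157), np.float64(214.38919794371637))
```

View pics/s6c.png

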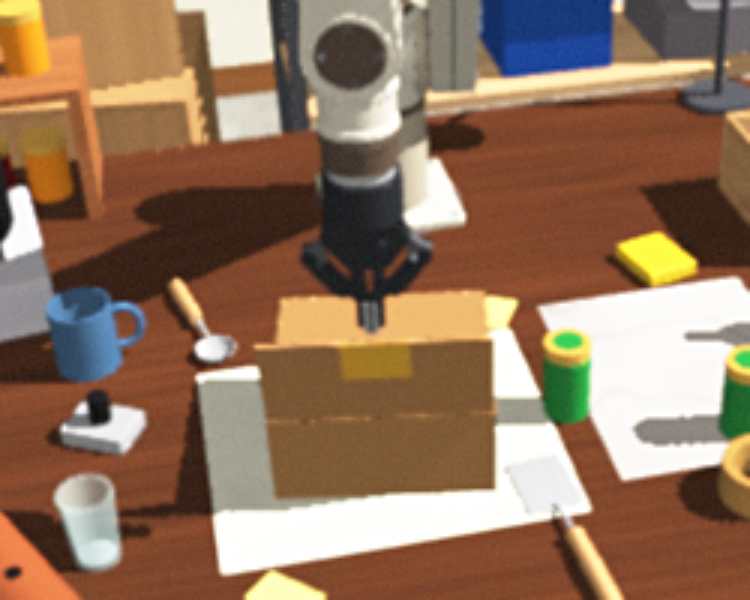

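The flap with the label is upright and the tip is beyond it. I'll lower and sweep.

play_rows --targets "0 0 0 0.3 0; 0 0 0 0.55 0; 0 0 0 0.73 0; 0 0 0 0.73 0; 0 0 0 0.73 0"

```text
time_s: 41.05
tcp_pos: [0.7018, -0.1303, 0.1958]
eef_rot: [-0.0, 0.092, 0.996, 0.0]
force: [0.5, -1.2, 1.3]
opening: -0.0003
finger_force: 0.0
```

play_rows --targets "0 0.15 0 0 0; 0 0.3 0 0 0; 0 0.45 0 0 0; 0 0.6 0 0 0; 0 0.75 0 0 0; 0 0.9 0 0 0; 0 0.9 0 0 0"

```text
time_s: 41.75
tcp_pos: [0.5957, -0.1104, 0.1984]
eef_rot: [0.002, 0.092, 0.996, -0.0]
force: [0.1, 0.3, 0.2]
opening: 0.0001
finger_force: 0.0
```

play_rows --targets "0 0.03 0 0.08 0; 0 0.07 0 0.17 0; 0 0.1 0 0.25 0; 0 0.13 0 0.33 0; 0 0.15 0 0.36 0; 0 0.15 0 0.39 0; 0 0.15 0 0.39 0"

```text
time_s: 42.45
tcp_pos: [0.5783, -0.1072, 0.1477]
eef_rot: [-0.0, 0.092, 0.996, 0.0]
force: [0.2, 0.5, 0.2]
opening: 0.0
finger_force: 0.0
```

play_rows --targets "0 0 0 0.015 0; 0 0 0 0.025 0; 0 0 0 0.03 0; 0 0 0 0.03 0"

```text
time_s: 42.85
tcp_pos: [0.5786, -0.1073, 0.1448]
eef_rot: [0.0, 0.092, 0.996, -0.0]
force: [0.6, -0.2, -0.5]
opening: -0.0002
finger_force: 0.0
```

play_rows --targets "0 0 0 0.015 0; 0 0 0 0.025 0; 0 0 0 0.035 0; 0 0 0 0.035 0"

```text
time_s: 43.25
tcp_pos: [0.5786, -0.1073, 0.1424]
eef_rot: [0.001, 0.092, 0.996, -0.0]
force: [-3.9, 0.3, 9.9]
opening: 0.0001
finger_force: 4.8
```

All flaps are down. Next I'll go above the weight and look.

play_rows --targets "0 0 0 -0.4 0; 0 0 0 -0.8 0; 1 0 -0.3 -1 0; 1 0.1 -0.6 -1 0; 1 0.16 -0.93 -1 0; 1 0.16 -0.93 -1 0"

```text
time_s: 43.85
tcp_pos: [0.5374, -0.2174, 0.2608]
eef_rot: [0.0, 0.095, 0.995, -0.001]
force: [-0.6, 0.4, -0.3]
opening: 0.0585
finger_force: 0.0
```

play_rows --targets "1 0 -0.3 0 0; 1 0.1 -0.6 0 0; 1 0.16 -0.93 0 0; 1 0.16 -0.93 0 0; 1 0.16 -0.93 0 0"

```text
time_s: 44.35
tcp_pos: [0.4994, -0.3199, 0.2601]
eef_rot: [-0.0, 0.093, 0.996, 0.0]
force: [-0.3, -0.6, -0.4]
opening: 0.0853
finger_force: 0.0
```

play_rows --targets "1 0 -0.3 0 0; 1 0.1 -0.6 0 0; 1 0.16 -0.93 0 0; 1 0.16 -0.93 0 0; 1 0.16 -0.93 0 0; 1 0.16 -0.93 0 0"

```text
time_s: 44.95
tcp_pos: [0.4613, -0.4241, 0.2604]
eef_rot: [-0.0, 0.091, 0.996, 0.0]
force: [-0.7, 0.3, 0.1]
opening: 0.0849
finger_force: 0.0
```

Run:
```python
from car import *
s=env.observe();print(s['time_s'],s['tcp_pos'],s['joint_positions'])
c=cap('wrist','w7.png');np.save('w7.npy',c,allow_pickle=True)
print(proj(c,[.46,-.4245,.058]))
```

```text
44.95 [ 0.46130616 -0.42412209  0.2603763 ] [-7.43697698e-01  5.00696721e-01  3.95427959e-01  1.46613803e+00
  6.08525683e-04 -5.61115634e-01]
(np.float64(320.3115063013938), np.float64(179.2978712833238))
```

View pics/w7.png

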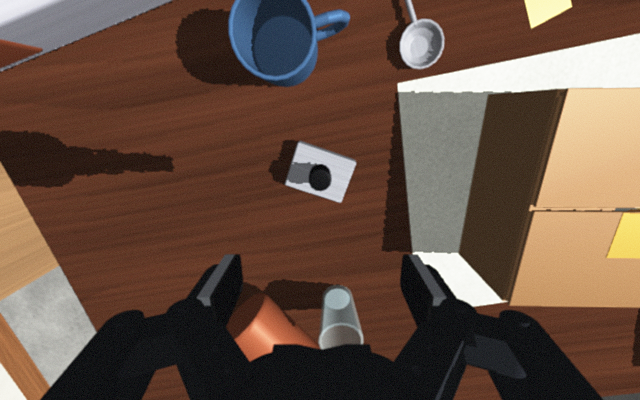

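The knob is at (320,178), as predicted at (320,179). Down to grip it.

play_rows --targets "1 0.01 0 0.4 0; 1 0.01 0 0.8 0; 1 0.01 0 1 0; 1 0.01 0 1 0"

```text
time_s: 45.4
tcp_pos: [0.4576, -0.4217, 0.1358]
eef_rot: [-0.004, 0.091, 0.996, 0.003]
force: [-1.0, 0.7, 0.3]
opening: 0.0853
finger_force: 0.0
```

play_rows --targets "1 0 0 0.3 0; 1 0 0 0.55 0; 1 0 0 0.72 0; 1 0 0 0.72 0; 0 0 0 0.72 0; 0 0 0 0.72 0; 0 0 0 0.72 0; 0 0 0 0.72 0; 0 0 0 0.72 0; 0 0 0 0.72 0; 0 0 0 0.72 0; 0 0 0 0.72 0" --newtons 50

```text
time_s: 46.6
tcp_pos: [0.4601, -0.426, 0.0559]
eef_rot: [0.001, 0.092, 0.996, -0.001]
force: [0.6, 1.0, 5.9]
opening: 0.0267
finger_force: 49.6
```

play_rows --targets "0 0 0 -0.3 0; 0 0 0 -0.7 0; 0 0 0 -1 0; 0 0 0 -1 0"

```text
time_s: 47.0
tcp_pos: [0.4615, -0.4279, 0.1801]
eef_rot: [0.004, 0.092, 0.996, -0.003]
force: [1.6, -1.0, -3.2]
opening: 0.0263
finger_force: 51.1
```

play_rows --targets "0 0 0.1 -0.35 0; 0 0 0.35 -0.45 0; 0 -0.06 0.65 -0.45 0; 0 -0.12 0.93 -0.45 0; 0 -0.12 0.93 -0.45 0"

```text
time_s: 47.5
tcp_pos: [0.4941, -0.3138, 0.2256]
eef_rot: [-0.002, 0.09, 0.996, 0.002]
force: [-0.7, 0.1, -4.8]
opening: 0.0266
finger_force: 51.1
```

play_rows --targets "0 0 0.3 0 0; 0 -0.06 0.6 0 0; 0 -0.12 0.93 0 0; 0 -0.12 0.93 0 0; 0 -0.12 0.93 0 0"

```text
time_s: 48.0
tcp_pos: [0.5277, -0.2105, 0.226]
eef_rot: [-0.002, 0.091, 0.996, 0.0]
force: [0.6, -0.7, -4.8]
opening: 0.0265
finger_force: 51.7
```

play_rows --targets "0 0 0.3 0 0; 0 -0.06 0.6 0 0; 0 -0.12 0.93 0 0; 0 -0.12 0.93 0 0; 0 -0.12 0.93 0 0; 0 -0.12 0.93 0 0"

```text
time_s: 48.6
tcp_pos: [0.5624, -0.1058, 0.2272]
eef_rot: [-0.001, 0.093, 0.996, -0.0]
force: [0.9, -0.1, -5.4]
opening: 0.0264
finger_force: 52.1
```

Run:
```python
from car import *
s=env.observe();print(s['time_s'],s['tcp_pos'],s['opening'])
c=cap('wrist','w8.png');np.save('w8.npy',c,allow_pickle=True)
print([np.round(proj(c,w(.026+a*.025,b*.035,.117))) for a,b in [(-1,-1),(1,-1),(1,1),(-1,1)]])
```

```text
48.6 [ 0.56238101 -0.10578848  0.227231  ] 0.02638238911630237
[array([282., 182.]), array([284., 236.]), array([361., 236.]), array([364., 182.])]
```

View pics/w8.png

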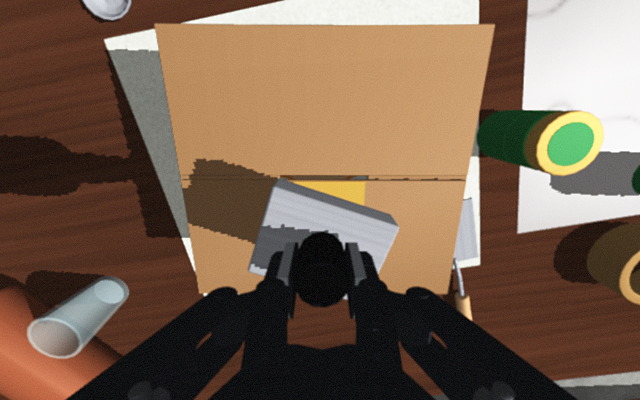

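The gold label's edges match the prediction: top v≈180, right u≈365. I'll lower while squaring the slab to the label.

play_rows --targets "0 -0.02 0.01 0.1 -0.1; 0 -0.02 0.01 0.2 -0.25; 0 -0.02 0.01 0.3 -0.4; 0 -0.02 0.01 0.36 -0.4; 0 -0.02 0.01 0.4 -0.4; 0 -0.02 0.01 0.42 -0.4; 0 -0.02 0.01 0.43 -0.4; 0 -0.02 0.01 0.43 -0.4"

```text
time_s: 49.45
tcp_pos: [0.5659, -0.1037, 0.1768]
eef_rot: [0.0, -0.064, 0.998, -0.0]
force: [-0.3, 0.4, -5.8]
opening: 0.0262
finger_force: 52.0
```

play_rows --targets "0 0 0 0.015 0; 0 0 0 0.025 0; 0 0 0 0.03 0; 0 0 0 0.03 0"

```text
time_s: 49.85
tcp_pos: [0.5658, -0.1036, 0.1734]
eef_rot: [0.0, -0.065, 0.998, -0.0]
force: [-1.2, 0.1, -2.7]
opening: 0.0261
finger_force: 52.5
```

Contact is starting (the load is partly taken), so I'll go slightly lower, release and rise.

play_rows --targets "0 0 0 0.006 0; 0 0 0 0.006 0; 1 0 0 0.006 0; 1 0 0 0.006 0; 1 0 0 0.006 0; 1 0 0 0.006 0; 1 0 0 0.006 0; 1 0 0 -0.2 0; 1 0 0 -0.5 0; 1 0 0 -0.9 0; 1 0 0 -0.9 0"

```text
time_s: 50.95
tcp_pos: [0.5689, -0.1042, 0.2885]
eef_rot: [0.007, -0.065, 0.998, -0.002]
force: [0.9, 0.0, 0.1]
opening: 0.0856
finger_force: 0.0
```

play_rows --targets "1 0.3 0 -0.2 0; 1 0.6 0 -0.2 0; 1 0.9 0 -0.2 0; 1 0.9 0 -0.2 0; 1 0.9 0 -0.2 0; 1 0.9 0 -0.2 0"

```text
time_s: 51.55
tcp_pos: [0.4596, -0.1176, 0.305]
eef_rot: [0.001, -0.065, 0.998, -0.0]
force: [-0.4, 0.3, 0.0]
opening: 0.0853
finger_force: 0.0
```

Run:
```python
from car import *
s=env.observe();print(s['time_s'],s['tcp_pos'])
c=cap('wrist','w9.png')
print(np.round(proj(c,w(.026,0,.175))),[np.round(proj(c,w(.026+a*.025,b*.035,.117))) for a,b in [(-1,-1),(1,-1),(1,1),(-1,1)]])
```

```text
51.55 [ 0.45961401 -0.1176406   0.30501569]
[320. 294.] [array([299., 240.]), array([288., 274.]), array([340., 288.]), array([353., 256.])]
```

View pics/w9.png

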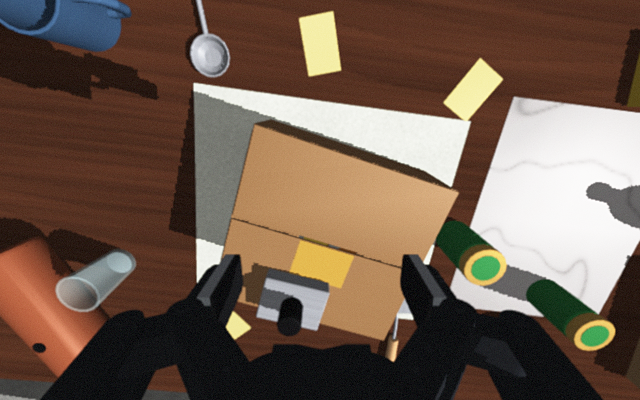

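The weight has been shifted off the label centre. The label shows at (322,262), while the knob base is at about (291,303) and its top at about (290,322). I'll look at it enlarged.

Run:
```python
from car import *
c=cap('wrist','w10.png');np.save('w10.npy',c,allow_pickle=True)
s=env.observe();print(s['tcp_pos'])
cv2.imwrite('pics/w10c.png',cv2.resize(c['frame'][220:350,230:380],None,fx=4,fy=4,interpolation=cv2.INTER_CUBIC))
```

```text
[ 0.45971245 -0.11750989  0.30469993]
```

View pics/w10c.png

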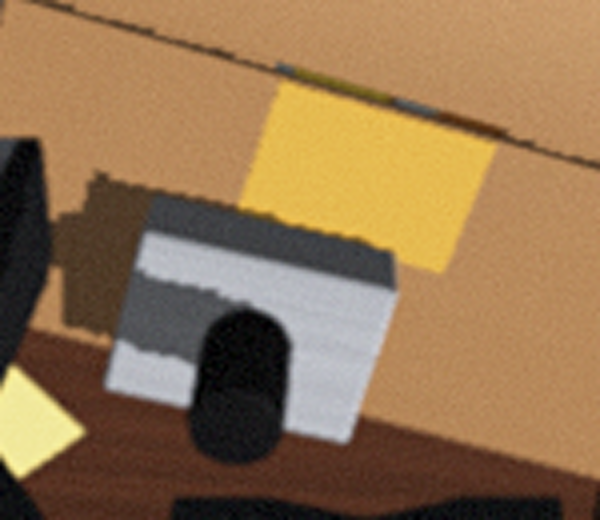

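Run:
```python
from car import *
c=np.load('w10.npy',allow_pickle=True).item()
f=lambda x,y:((x+.5)/4-.5+230,(y+.5)/4-.5+220)
car=lambda p:((p[:2]-C)@[.983,-.184],(p[:2]-C)@[.184,.983])
k=at(c,*f(236,424),.175);print('knob',k.round(4),np.round(car(k),4))
q=[at(c,*f(*a),.139) for a in [(145,237),(397,292),(350,440),(107,388)]]
m=np.mean(q,0);print('slab',m.round(4),np.round(car(m),4))
e=q[1]-q[0];print(np.linalg.norm(e),np.degrees(np.arctan2(e[1],e[0])),np.linalg.norm(q[2]-q[1]))
l=[at(c,*f(*a),.117) for a in [(278,82),(497,146)]];ml=np.mean(l,0);print('label edge mid',np.round(car(ml),4))
t=env.observe()['tcp_pos'];d=(k+m)[:2]/2-t[:2];print(d)
q4=env.observe()['eef_rot'];print(q4)
```

```text
knob [ 0.6106 -0.134   0.175 ] [ 0.0756 -0.0204]
slab [ 0.6124 -0.1334  0.139 ] [ 0.0773 -0.0195]
0.07772896838025388 82.9218589519841 0.05776187328663393
label edge mid [0.001  0.0004]
[ 0.15177526 -0.01620505]
[ 1.84359126e-04 -6.49574835e-02  9.97888015e-01 -2.08568279e-05]
```

The knob is at carton (76,-20) mm instead of (26,0), knocked about 54 mm while standing flat. I'll grasp it again and bring it back.

play_rows --targets "1 -0.3 -0.1 0 0; 1 -0.6 -0.2 0 0; 1 -0.9 -0.3 0 0; 1 -0.9 -0.3 0 0; 1 -0.9 -0.3 0 0"

```text
time_s: 52.15
tcp_pos: [0.5711, -0.1391, 0.3028]
eef_rot: [-0.002, -0.065, 0.998, 0.0]
force: [1.0, 0.5, 0.2]
opening: 0.0853
finger_force: 0.0
```

play_rows --targets "1 -0.33 0 0 0; 1 -0.33 0 0 0; 1 -0.33 0 0.3 0; 1 -0.33 0 0.5 0; 1 -0.33 0 0.5 0; 1 -0.33 0 0.5 0"

```text
time_s: 52.75
tcp_pos: [0.6089, -0.1341, 0.2461]
eef_rot: [0.0, -0.065, 0.998, -0.0]
force: [-0.5, 0.4, 1.3]
opening: 0.0852
finger_force: 0.0
```

Run:
```python
from car import *
s=env.observe();print(s['tcp_pos'],s['force'])
c=cap('wrist','w11.png');o=proj(c,[.6106,-.134,.175]);print(o)
g=c['frame'].max(2);u,v=map(int,o);r=g[max(v-60,0):v+61,u-50:u+51]
m=(r<50).astype(np.uint8);n,L,st,ce=cv2.connectedComponentsWithStats(m)
print([(st[i].tolist(),ce[i].round(1).tolist()) for i in range(1,n) if st[i][4]>60],(u-50,v-60))
```

```text
[ 0.60894574 -0.13408072  0.24611982] [-0.47095821  0.37229122  1.28319658]
(np.float64(320.62172351778344), np.float64(226.5038754836643))
[([33, 33, 34, 45, 1227], [49.3, 55.3])] (270, 166)
```

play_rows --targets "1 -0.02 0 0.2 0; 1 -0.02 0 0.4 0; 1 -0.02 0 0.6 0; 1 -0.02 0 0.6 0; 0 -0.02 0 0.6 0; 0 -0.02 0 0.6 0; 0 -0.02 0 0.6 0; 0 -0.02 0 0.6 0; 0 -0.02 0 0.6 0; 0 -0.02 0 0.6 0; 0 -0.02 0 0.6 0; 0 -0.02 0 0.6 0"

```text
time_s: 54.0
tcp_pos: [0.6127, -0.1343, 0.1746]
eef_rot: [0.001, -0.065, 0.998, -0.001]
force: [-1.4, -0.3, 5.5]
opening: 0.0267
finger_force: 49.0
```

play_rows --targets "0 0 0 -0.1 0; 0 0 0 -0.25 0; 0 0.18 0.15 -0.25 0; 0 0.36 0.295 -0.25 0; 0 0.36 0.295 -0.25 0; 0 0.36 0.295 -0.15 0; 0 0.36 0.295 -0.05 0; 0 0.36 0.295 -0.01 0; 0 0.36 0.295 0.01 0; 0 0.36 0.295 0.01 0; 0 0.36 0.295 0.01 0"

```text
time_s: 55.1
tcp_pos: [0.5645, -0.1044, 0.1745]
eef_rot: [0.001, -0.065, 0.998, 0.0]
force: [-8.2, 2.1, 15.1]
opening: 0.0267
finger_force: 52.1
```

play_rows --targets "0 0 0 -0.008 0; 0 0 0 -0.008 0; 1 0 0 -0.008 0; 1 0 0 -0.008 0; 1 0 0 -0.008 0; 1 0 0 -0.008 0; 1 0 0 -0.008 0; 1 0 0 -0.2 0; 1 0 0 -0.5 0; 1 0 0 -0.9 0; 1 0 0 -0.9 0"

```text
time_s: 56.2
tcp_pos: [0.5678, -0.1049, 0.2871]
eef_rot: [0.006, -0.065, 0.998, -0.002]
force: [0.0, -0.1, 0.2]
opening: 0.0855
finger_force: 0.0
```

play_rows --targets "1 0.3 0 -0.2 0; 1 0.6 0 -0.2 0; 1 0.9 0 -0.2 0; 1 0.9 0 -0.2 0; 1 0.9 0 -0.2 0; 1 0.9 0 -0.2 0"

```text
time_s: 56.8
tcp_pos: [0.4585, -0.1184, 0.3038]
eef_rot: [0.001, -0.065, 0.998, -0.0]
force: [0.9, -0.3, 0.5]
opening: 0.0855
finger_force: 0.0
```

```bash
cat > chk.py <<'E'
from car import *
s=env.observe();print(s['time_s'],s['tcp_pos'])
c=cap('wrist','w12.png');f=c['frame'];o=proj(c,w(.026,0,.175));print('expect',np.round(o,1))
u,v=map(int,o);r=f.max(2)[v-60:v+45,u-60:u+61]
n,L,st,ce=cv2.connectedComponentsWithStats((r<50).astype(np.uint8))
for i in range(1,n):
    if st[i][4]>60: print('dark',st[i][0]+u-60,st[i][1]+v-60,st[i][2:].tolist())
hs=cv2.cvtColor(f,cv2.COLOR_BGR2HSV);m=((hs[...,0]>18)&(hs[...,0]<30)&(hs[...,1]>130)&(hs[...,2]>150)).astype(np.uint8)
print('gold px in label area',m[v-80:v+20,u-60:u+61].sum())
l=(f.min(2)>140).astype(np.uint8)[v-80:v+60,u-80:u+81];n,L,st,ce=cv2.connectedComponentsWithStats(l)
for i in range(1,n):
    if st[i][4]>150: print('light',st[i][0]+u-80,st[i][1]+v-80,st[i][2:].tolist())
print('slab corners expect',[np.round(proj(c,w(.026+a*.03,b*.04,.139))).tolist() for a,b in [(-1,-1),(1,-1),(1,1),(-1,1)]])
E
python3 chk.py
```

```text
56.8 [ 0.45849735 -0.11837754  0.30378621]
expect [320.6 296.2]
dark 310 267 [24, 38, 753]
gold px in label area 0
light 294 247 [67, 56, 1370]
light 284 276 [25, 18, 293]
slab corners expect [[295.0, 245.0], [281.0, 288.0], [344.0, 305.0], [361.0, 265.0]]
```

The weight now stands centred: the knob top is within 2 px of the label centre, and the slab corners match. I'm handing in.

```bash
python3 -c "
from h import *
print(env.close_job())"
```

```text
the job is handed in; nothing more can be done
None
```

I packed both red and both amber jars in their lanes, folded all four flaps flat in order, put the press weight back on the gold label after it was knocked off, and handed the job in; the hand-in gave no verdict.

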